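Set out the shear-box station

ROBOT

A 7-joint arm with a two-finger parallel gripper is mounted at the origin on a cart in front of the work surface, level with it; the furniture and walls round the work are solid. World frame = base frame: x ahead of the robot, y to its left, z up, the work surface at z = 0. Lengths are in m, angles in rad, forces in N, time in s.
With the tool pointing down it reaches from about 0.4 to 0.85 m from the base axis. Payload 10.4 kg.
Tool frame: the origin (TCP) lies at the very end of the fingers, on their centre line; the grasp point (between the pads) lies 19 mm behind it (grip_point_offset is the distance from the TCP to the grasp point, in m); z points along the fingers, y is the line along which they close (so a half turn about z gives the same grasp; the last joint's range is limited). The gripper opens to 87 mm and grips with 3 to 60 N. Pads are 19 mm wide; open, the fingers measure 117 mm over their backs; the gripper's body (75 mm by 190 mm) begins 51 mm behind the grasp point.
Start: joints at [1.308, 0.332, -0.065, 1.46, 0.022, 1.35, -0.088], TCP at [0.148, -0.607, 0.223] pointing down, gripper open.
Joint ranges: [-2.6, 2.6], [-0.5, 2.12], [-1.47, 1.34], [0.16, 2.42], [-1.27, 4.41], [0.06, 2.06], [-2.6, 2.6]. Speed limits (rad/s): [2.22, 2.22, 2.79, 2.79, 3.14, 3.14, 3.14].

INTERFACE

Orientations are given as a unit quaternion [x, y, z, w].
In Python, from bench import * gives the robot as it stands.
- The arm moves only by the tool play_rows, never from a script. Its argument "increments" is text: rows parted by semicolons, each of 7 numbers parted by spaces: the turn, a rotation vector about the tool's x, y, z in rad, then the shift along the tool's x, y, z in m, then the opening, from 0 (shut) to 1 (fully open). A call has 1 to 8 rows; each row is the pose to reach, as a shift and turn from the pose commanded when the call began, along the tool's axes at that moment; what a row does not reach only later rows make up. A row lasts 1/10 s, in which the tool goes at most 50 mm and 8.59 degrees, less where a joint would pass 70% of its speed; a pose out of reach is approached as far as the arm can. A call with a gripper value outside its range is refused whole. The fingers move at their own pace and stop on an object; "grip_force" is the grip in N (left out, the last holds). Time passes only in rows, so rows that repeat a pose let the fingers close. It gives the time, the measured TCP pose, the force, the opening and the grip force at its end, in the units of the state.
- read_state(): the state, without advancing time (a new reading comes with each control period).
- camera(name): name is "side" or "top"; returns a dict with "color" (384x512x3 uint8, red, green, blue), "fx", "fy", "cx", "cy" (pixels), "k1" (the pictures are not rectified: a ray, as slopes to the right and down, at radius r is drawn at 1 + k1 r^2 times it, then the intrinsics apply), "camera_from_world" (4x4, takes a point from world to camera coordinates). Camera axes: x right, y down, z forward; pixel columns grow to the right and rows downward; lengths in m; the calibration is good to about 2 mm. A picture is of the moment at which its call begins. There is no depth.
- close_job(): hands the job in; it is judged then, once.
The state is a dict: "time": time; "joint_positions": joint angles; "joint_vel": joint speeds; "joint_torque": joint torques, N m; "ee_pos": TCP position; "eef_rot": TCP orientation; "ft_force": force on the tool from outside, world axes, zero at the start; "torque": the same for the moment, N m; "width": finger opening in m; "grip_force": force on a finger pad.
Only numpy, scipy, OpenCV 4.12 (cv2) and the standard library are available. Lean on these libraries where they do the work, as an engineer would, in place of code of your own. Each camera call takes 0.05 s, during which the arm holds its last target. There are 200 camera calls.

TASK

Set out the parts for the next soil shear test: lay the porous stone in the middle of the base plate, squared up with it, centre the brass cutter ring on top of the stone, and centre the small slotted weight on top of the large one, leaving the large one where it lies. Stand the sample jar midway between the base plate and the lidded tin, on the line joining their centres, and stand the tamper upright straight behind the base plate (on the side of its bolt ear), 12 cm from the plate's centre. Let go of everything and leave it all at rest.

Things in the scene. Friction and masses are not known exactly. Their poses are not given: they have to be found in the camera images.
- base_plate: Base plate, fixed: square aluminium plate 90 x 90 mm, 8 mm thick, flat, with an engraved 64 mm square and a 26 mm wide rounded ear with a dark bolt hole (same thickness) reaching to 78 mm from the centre at the back. Origin: centre of the square's underside, on the desk (z 0). x points from the centre to the ear (away from the robot, turned by up to 0.2 rad), y left, z up.
- tin: Tin, fixed: round aluminium tin with its lid on (not those at the back of the desk), 66 mm in diameter, 45 mm high; it stands 220 mm from the centre of the base plate, straight to its left or right. Origin: centre of its underside.
- large_weight: Large weight, loose: flat round slotted grey iron weight, 68 mm in diameter, 12 mm thick, 310 g, lying flat 220 mm from the base plate on the other side from the tin. Origin: centre of its underside.
- small_weight: Small weight, loose: flat round slotted grey iron weight, 54 mm in diameter, 10 mm thick, about 160 g, lying flat. Origin: centre of its underside.
- stone: Porous stone, loose (not the ones in the open green case at the back): flat grey-brown square slab 60 x 60 mm, 10 mm thick, about 70 g, lying flat. Origin: centre of its underside; x and y are parallel to its sides.
- ring: Cutter ring, loose (not the one in the case, nor the wider tape roll): brass ring 63 mm in outer diameter, about 50 mm inside, 25 mm high, about 130 g, axis upright. Origin: centre of its underside, z up.
- jar: Sample jar, loose: white jar with a blue screw lid, closed, body 42 mm and lid 46 mm in diameter, 56 mm high (lid from 42 mm up), about 60 g, standing. Origin: centre of its underside, z up.
- the_tamper: Tamper, loose: stands upright, 153 mm high: a square brass foot 34 x 34 x 20 mm, a thin steel stem, and a round wooden grip up to 28 mm thick from 65 mm to 153 mm height; about 260 g. Origin: centre of its underside, z up along the handle.
There are look-alikes about, which are no part of the job. Leave any red look-alike of the the_tamper alone.

How it is judged:
By the outcome, as a careful person would: the job done as asked, in the order asked, and still so for the second after the job is handed in, with the robot touching nothing.
It also fails if it takes over 136 s, if anything falls off the work surface, if the arm or the gripper's body presses on something with over 40 N, if the wrist force passes 120 N, or if a joint passes its speed limit or range.

## Working session

There is one attempt and no reset: what is moved stays moved. The work goes in short steps, Python scripts to look and compute and a tool call to move; the robot and the scene stay as the last step left them, time stands still between calls to the robot, and variables do not carry over. Pictures are saved under pics/ and viewed, at most 14 in all, crops included, and the job is handed in when it is done.

Besides the shell and the picture viewer there is one more tool, called after "Call:" as a command line: name --argument value ..., lists and objects as JSON in quotes. play_rows: Moves the arm, as the interface text tells. Its arguments: {"type":"object","properties":{"increments":{"type":"string"},"grip_force":{"type":"number"}},"required":["increments"]}

```bash
ls; mkdir -p pics
python3 - <<'E'
from bench import *
import cv2
for n in("side","top"):
    c=camera(n); cv2.imwrite(f"pics/{n}0.png",cv2.resize(c["color"][:,:,::-1],None,fx=1.5625,fy=1.5625,interpolation=cv2.INTER_CUBIC))
    print(n,c["fx"],c["fy"],c["cx"],c["cy"],c["k1"],c["camera_from_world"])
print(read_state())
E
```

```text
pics
side 451.81039771082675 451.81039771082675 256.8020174455468 189.44679698622303 0.03108935761016873 [[-8.80991307e-01 -4.73132211e-01  4.77278567e-04  4.36392819e-01]
 [-2.34687423e-01  4.36121110e-01 -8.68746333e-01  1.98769766e-01]
 [ 4.10823722e-01 -7.65469978e-01 -4.95257086e-01  1.04520029e+00]
 [ 0.00000000e+00  0.00000000e+00  0.00000000e+00  1.00000000e+00]]
top 389.2702288385749 389.2702288385749 250.71493768047836 190.40467265453617 0.018558348949726855 [[ 0.0166507  -0.99966584 -0.01977253 -0.06696836]
 [-0.99564682 -0.01476349 -0.09202964  0.54806777]
 [ 0.09170697  0.02121882 -0.99555994  1.08784263]
 [ 0.          0.          0.          1.        ]]
{'time': 0.1, 'joint_positions': array([ 1.30836944,  0.3327936 , -0.06472976,  1.46080277,  0.02161829,
        1.34990178, -0.08852469]), 'joint_vel': array([-9.22920735e-04, -2.77327742e-04, -6.92382562e-04, -3.05716271e-03,
       -1.40277059e-03, -7.74329698e-04, -9.67484432e-05]), 'joint_torque': array([ 2.34984014e-03, -6.24547434e+01,  2.52540805e-02, -3.90719748e+01,
       -6.14085258e-02,  3.65556171e-02,  8.27238949e-06]), 'ee_pos': array([ 0.14839164, -0.60679621,  0.22186904]), 'eef_rot': array([ 9.92817286e-01,  1.19638920e-01, -1.02603461e-04, -5.95813029e-04]), 'ft_force': array([-0.56256543, -0.67595031, -0.11297306]), 'torque': array([0.00371243, 0.0160459 , 0.00264215]), 'grip_force': 0.0, 'width': 0.08694310456831202}
```

View pics/top0.png

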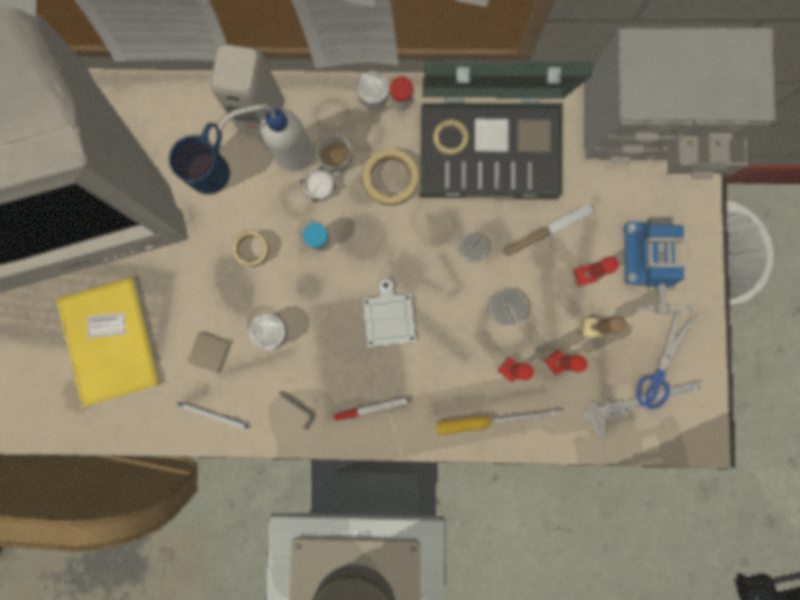

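View pics/side0.png

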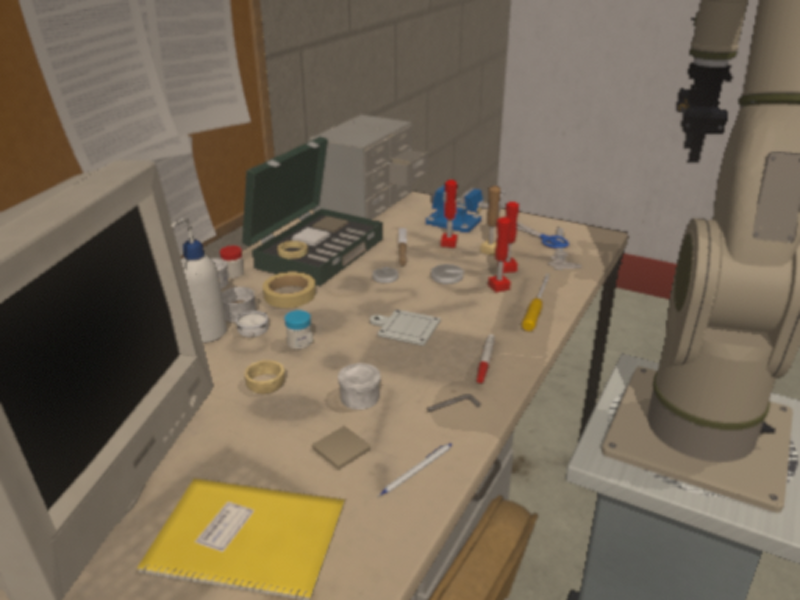

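Top view: plate (389,319), tin (267,331), large weight (509,306), small weight (475,246), stone (209,351), ring (251,248), jar (316,236) and wooden tamper with brass foot (593,327).
The look-alikes are:
- Tampers: red ones at (597,271), (517,370) and (567,363). Only the wooden one fits.
- Rings: the tape roll at (390,176) is too wide, and the ring at (450,137) is in the case.
- Stones: (491,134) and (534,134) are in the case.
- Jars: (373,88), (401,88), (320,183) and (334,152) have no blue lid.

I'll confirm these in enlarged crops.

```bash
cat > h.py <<'E'
from bench import *
import numpy as np, cv2, pickle
from scipy.optimize import least_squares
def grab(n,k=3):
    cs=[camera(n) for _ in range(k)]; c=cs[0]; c["color"]=np.mean([x["color"] for x in cs],0).astype(np.uint8); return c
def proj(c,P):
    P=np.atleast_2d(P); M=c["camera_from_world"]; q=P@M[:3,:3].T+M[:3,3]; s=q[:,:2]/q[:,2:]
    s=s*(1+c["k1"]*(s**2).sum(1,keepdims=True)); return s*[c["fx"],c["fy"]]+[c["cx"],c["cy"]]
def ray(c,uv):
    d=(np.asarray(uv,float)-[c["cx"],c["cy"]])/[c["fx"],c["fy"]]; s=d.copy()
    for _ in range(10): s=d/(1+c["k1"]*(s@s))
    M=c["camera_from_world"]; R=M[:3,:3]; return -R.T@M[:3,3], R.T@np.r_[s,1]
def at_z(c,uv,z):
    o,d=ray(c,uv); return o+d*(z-o[2])/d[2]
def tri(c1,u1,c2,u2):
    o1,d1=ray(c1,u1);o2,d2=ray(c2,u2); A=np.c_[d1,-d2]; t=np.linalg.lstsq(A,o2-o1,rcond=None)[0]
    p,q=o1+t[0]*d1,o2+t[1]*d2; return (p+q)/2,np.linalg.norm(p-q)
def tiles(name,L,s=200,cols=4):   # L: (cam, u, v, half)
    T=[]
    for c,u,v,h in L:
        t=cv2.resize(c["color"][v-h:v+h,u-h:u+h,::-1],(s,s),interpolation=cv2.INTER_CUBIC)
        for k in range(0,s,s//4): cv2.line(t,(k,0),(k,4),(0,0,255),1); cv2.line(t,(0,k),(4,k),(0,0,255),1)
        T.append(t)
    while len(T)%cols: T.append(np.zeros_like(T[0]))
    cv2.imwrite(name,np.vstack([np.hstack(T[i:i+cols]) for i in range(0,len(T),cols)]))
E
python3 - <<'E'
from h import *
t=grab("top",4); s=grab("side",4); pickle.dump((t,s),open("c0.pkl","wb"))
# tile h=20 -> 5x ; h=25 -> 4x
tiles("pics/tt.png",[(t,249,202,25),(t,171,212,20),(t,326,196,20),(t,304,157,20),(t,134,225,20),(t,160,159,20),(t,202,151,20),(t,387,209,25),(t,355,230,25),(s,315,141,25),(t,288,87,25),(t,250,112,25)])
tiles("pics/ss.png",[(s,257,209,25),(s,230,247,20),(s,287,175,20),(s,247,175,20),(s,218,285,20),(s,170,241,20),(s,191,211,20),(s,315,155,25),(s,315,130,25)])
E
```

```text
(no output)
```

View pics/tt.png

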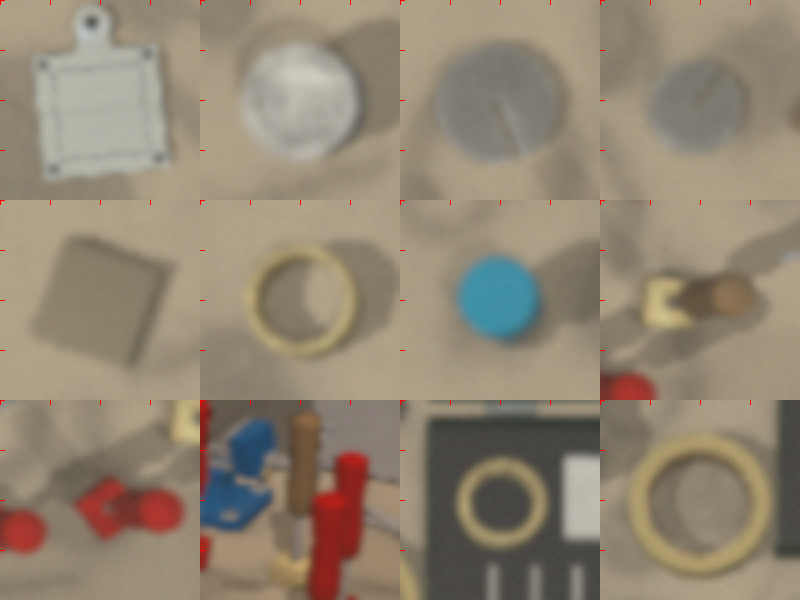

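View pics/ss.png

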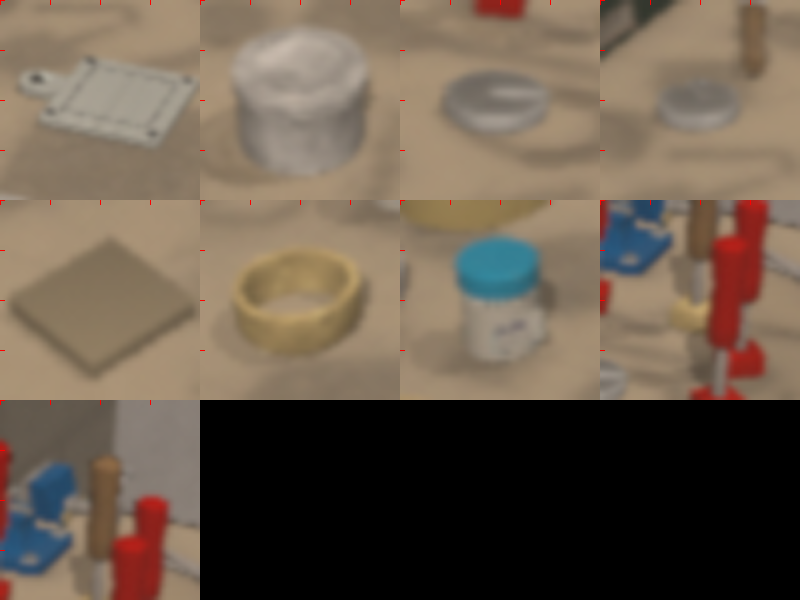

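Crops confirm: wooden-gripped tamper with brass foot, brass ring (251,248), lone stone, blue-lid jar, plain tin. Now I'll fit the outline models in each view.

```bash
cat >> h.py <<'E'
from scipy.optimize import minimize
from scipy.ndimage import map_coordinates
def cyl(r,z0,z1,n=48):
    a=np.linspace(0,2*np.pi,n,endpoint=False); c=np.c_[r*np.cos(a),r*np.sin(a)]
    return np.vstack([np.c_[c,np.full(n,z)] for z in(z0,z1)])
def box(w,z0,z1): return np.array([[sx*w/2,sy*w/2,z] for sx in(-1,1) for sy in(-1,1) for z in(z0,z1)])
MOD=dict(plate=box(.09,0,.008),tin=cyl(.033,0,.045),large=cyl(.034,0,.012),small=cyl(.027,0,.010),stone=box(.06,0,.01),
 ring=cyl(.0315,0,.025),jar=np.vstack([cyl(.021,0,.042),cyl(.023,.042,.056)]),lid=cyl(.023,.042,.056),foot=box(.034,0,.02),grip=cyl(.0135,.08,.150))
def contour(c,P,d,n=160):
    h=cv2.convexHull(proj(c,P).astype(np.float32))[:,0].astype(float); q=np.vstack([h,h[:1]]); e=np.diff(q,axis=0); L=np.linalg.norm(e,axis=1); s=np.r_[0,np.cumsum(L)]
    t=(np.arange(n)+.5)/n*s[-1]; k=np.searchsorted(s,t)-1; p=q[k]+e[k]*((t-s[k])/L[k])[:,None]; nn=np.c_[e[k][:,1],-e[k][:,0]]/L[k][:,None]
    nn*=np.sign(((p-h.mean(0))*nn).sum(1).mean()); return p+d*nn
def pose(m,p,z=0):
    yaw=p[2] if len(p)>2 else 0; R=np.array([[np.cos(yaw),-np.sin(yaw),0],[np.sin(yaw),np.cos(yaw),0],[0,0,1]]); return MOD[m]@R.T+[p[0],p[1],z]
def fit(m,cams,p0,z=0,d=1.0):
    sm=[c["color"].astype(float) for c in cams]
    def f(p):
        tot=0
        for c,im in zip(cams,sm):
            P=pose(m,p,z)
            S=[np.stack([map_coordinates(im[:,:,k],contour(c,P,dd).T[::-1],order=1,mode="nearest") for k in range(3)],1) for dd in(-d,d)]
            D=S[1]-S[0]; tot+=np.minimum(np.linalg.norm(D,axis=1),60).mean()
        return -tot
    best=None
    for w in(.008,.003):
        st=np.asarray(p0) if best is None else best.x
        n=len(st); sx=np.vstack([st]+[st+np.eye(n)[i]*(w if i<2 else .1) for i in range(n)])
        best=minimize(f,st,method="Nelder-Mead",options=dict(initial_simplex=sx,xatol=1e-5,fatol=1e-4))
    return best.x,-best.fun
E
python3 - <<'E'
from h import *
t,s=pickle.load(open("c0.pkl","rb"))
nat=lambda u,v,h,x,y,k:(u-h+(x+.5)/k-.5,v-h+(y+.5)/k-.5)
T=dict(plate=nat(249,202,25,100.2,111,4),tin=nat(171,212,20,100,101,5),large=nat(326,196,20,100,100,5),small=nat(304,157,20,97.5,105.5,5),stone=nat(134,225,20,97,100,5),ring=nat(160,159,20,101,101,5),lid=nat(202,151,20,99,97,5))
S=dict(plate=nat(257,209,25,119.8,96.5,4),tin=nat(230,247,20,100,62,5),large=nat(287,175,20,97,98,5),small=nat(247,175,20,97,98,5),stone=nat(218,285,20,102,102,5),ring=nat(170,241,20,98,81,5),lid=nat(191,211,20,97,57,5))
for n in T:
    X,g=tri(t,T[n],s,S[n]); print(n,"tri",X.round(4),"gap",round(g,4))
    p0=list(X[:2])+([0.1] if n=="plate" else [np.radians(-20)] if n=="stone" else [])
    for nm,cc in(("both",[t,s]),("top",[t]),("side",[s])):
        p,v=fit(n if n!="lid" else "jar",cc,p0); print("   ",nm,p.round(4),round(v,1))
h,g=tri(t,nat(249,202,25,91,22,4),s,nat(257,209,25,38,78,4)); print("hole",h,g)
tt,g=tri(t,nat(387,209,25,134,94,4),s,nat(315,130,25,106,62,4)); print("tamper top",tt,g)
for nm,cc in(("both",[t,s]),("top",[t]),("side",[s])): print("foot",nm,fit("foot",cc,[tt[0],tt[1],0.0])); print("grip",nm,fit("grip",cc,tt[:2]))
E
```

```text
plate tri [ 0.5093 -0.053   0.0044] gap 0.0018
    both [ 0.5094 -0.0527  0.1235] 71.3
    top [ 0.5091 -0.0527  0.1155] 41.5
    side [ 0.5098 -0.0528  0.1258] 30.0
tin tri [0.4829 0.1646 0.0428] gap 0.0019
    both [0.4816 0.1669] 54.7
    top [0.4846 0.1732] 30.7
    side [0.4806 0.1679] 26.5
large tri [ 0.5374 -0.2759  0.0025] gap 0.0038
    both [ 0.5354 -0.2668] 41.8
    top [ 0.5396 -0.2786] 27.1
    side [ 0.5314 -0.2631] 29.0
small tri [ 0.6484 -0.2096  0.0056] gap 0.0012
    both [ 0.6487 -0.2127] 33.8
    top [ 0.6493 -0.2135] 22.7
    side [ 0.6421 -0.1993] 16.4
stone tri [0.4448 0.2809 0.0042] gap 0.0034
    both [ 0.4418  0.2821 -0.3139] 66.8
    top [ 0.4469  0.2777 -0.322 ] 38.2
    side [ 0.4412  0.2835 -0.3217] 46.3
ring tri [0.6361 0.2056 0.0234] gap 0.0022
    both [0.6346 0.2041] 56.5
    top [0.6348 0.2035] 32.7
    side [0.6355 0.2061] 25.3
lid tri [0.6581 0.0816 0.0529] gap 0.0014
    both [0.6582 0.0824] 86.9
    top [0.659  0.0822] 51.3
    side [0.6554 0.0842] 39.4
hole [ 0.57338225 -0.04560307  0.00547537] 0.0032576784315035395
tamper top [ 0.50043933 -0.42447763  0.14569763] 0.0014978866884914476
foot both (array([ 0.50086124, -0.41388419,  0.15452836]), np.float64(59.71046234558452))
grip both (array([ 0.50048711, -0.42326333]), np.float64(73.68434360932783))
foot top (array([ 0.50187038, -0.41494838,  0.01586159]), np.float64(32.536394353795586))
grip top (array([ 0.50128173, -0.42281477]), np.float64(39.68025503970564))
foot side (array([ 0.49947602, -0.40804365,  0.20049553]), np.float64(30.821391969131184))
grip side (array([ 0.49476507, -0.41148278]), np.float64(38.7745756060389))
```

```bash
cat >> h.py <<'E'
def overlay(name,L,s=266,cols=3):  # (cam, model, pose, z, half)
    T=[]
    for c,m,p,z,h in L:
        P=pose(m,p,z); u,v=proj(c,P).mean(0).round().astype(int); k=s/(2*h)
        t=cv2.resize(c["color"][v-h:v+h,u-h:u+h,::-1],(s,s),interpolation=cv2.INTER_CUBIC)
        zs=P[:,2].max()
        for Q,col in((P,(0,0,255)),(P[P[:,2]>zs-1e-6],(0,255,0))):
            hh=cv2.convexHull(proj(c,Q).astype(np.float32))[:,0]; hh=((hh-[u-h,v-h]+.5)*k-.5)
            cv2.polylines(t,[(hh*16).astype(np.int32)],True,col,1,cv2.LINE_AA,4)
        T.append(t)
    while len(T)%cols: T.append(np.zeros_like(T[0]))
    cv2.imwrite(name,np.vstack([np.hstack(T[i:i+cols]) for i in range(0,len(T),cols)]))
E
python3 - <<'E'
from h import *
t,s=pickle.load(open("c0.pkl","rb"))
L=[("large",[.5356,-.2711]),("small",[.6486,-.2115]),("stone",[.4435,.280,-.318]),("foot",[.5012,-.4185,.03]),("plate",[.5094,-.0527,.12]),("tin",[.483,.1657])]
overlay("pics/ov.png",[(c,m,p,0,22) for m,p in L for c in (t,s)],s=200,cols=4)
E
```

```text
(no output)
```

View pics/ov.png

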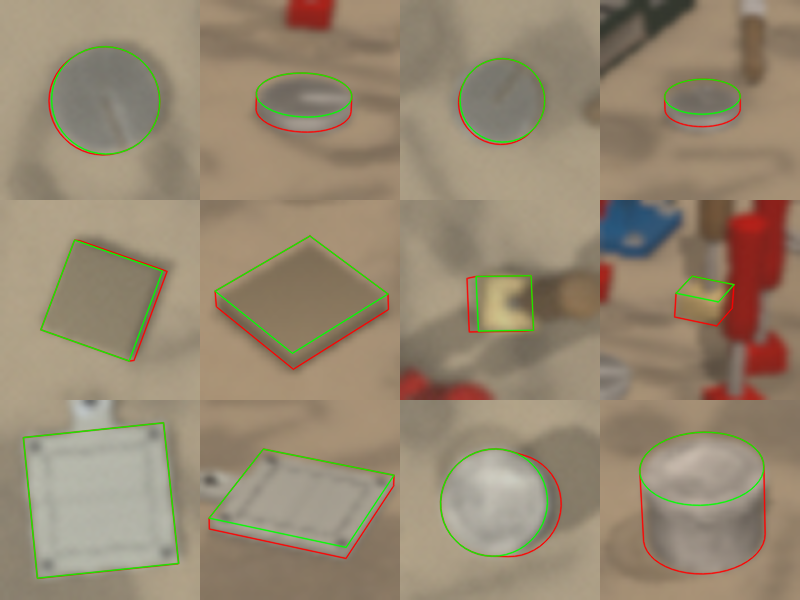

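```bash
cat >> h.py <<'E'
from scipy.spatial.transform import Rotation as Rn
def down(a): return Rn.from_quat([np.cos(a/2),np.sin(a/2),0,0])
def plan(groups,start=None):
    """groups: list of calls; each call is list of (x,y,z,a). Prints increments relative to the call's start pose."""
    st=read_state(); R0,p0=(Rn.from_quat(st["eef_rot"]),st["ee_pos"]) if start is None else (down(start[3]),np.array(start[:3]))
    for g in groups:
        for w in g:
            rv=(R0.inv()*down(w[3])).as_rotvec(); d=R0.inv().apply(np.array(w[:3])-p0)
            print(" ".join(f"{v:.4f}" for v in np.r_[rv,d]),"  n>=",int(np.ceil(max(np.linalg.norm(d)/.05,np.linalg.norm(rv)/.15))))
        print("--"); p0=np.array(g[-1][:3]); R0=down(g[-1][3])
E
python3 - <<'E'
from h import *
plan([[(.46,-.30,.24,.24)],[(.47,.02,.22,.75)],[(.4435,.280,.10,1.253)],[(.4435,.280,.004,1.253)]])
E
```

```text
0.0000 -0.0000 -0.0002 0.3756 -0.2243 -0.0175   n>= 9
--
0.0000 0.0000 -0.5100 0.0858 -0.3085 0.0200   n>= 7
--
0.0000 0.0000 -0.5030 0.1578 -0.2083 0.1200   n>= 6
--
0.0000 0.0000 0.0000 0.0000 0.0000 0.0960   n>= 2
--
```

Call:
play_rows --increments "0 0 0 0.375 -0.224 -0.0175 1;0 0 0 0.375 -0.224 -0.0175 1;0 0 0 0.375 -0.224 -0.0175 1;0 0 0 0.375 -0.224 -0.0175 1;0 0 0 0.375 -0.224 -0.0175 1;0 0 0 0.375 -0.224 -0.0175 1;0 0 0 0.375 -0.224 -0.0175 1;0 0 0 0.375 -0.224 -0.0175 1"

```text
time: 1.3
ee_pos: [0.4342, -0.325, 0.239]
eef_rot: [0.993, 0.12, 0.0, 0.0]
ft_force: [1.1, -0.3, -1.0]
width: 0.0872
grip_force: 0.0
```

Call:
play_rows --increments "0 0 -0.51 0.11 -0.32 0.02 1;0 0 -0.51 0.11 -0.32 0.02 1;0 0 -0.51 0.11 -0.32 0.02 1;0 0 -0.51 0.11 -0.32 0.02 1;0 0 -0.51 0.11 -0.32 0.02 1;0 0 -0.51 0.11 -0.32 0.02 1;0 0 -0.51 0.11 -0.32 0.02 1;0 0 -0.51 0.11 -0.32 0.02 1"

```text
time: 2.1
ee_pos: [0.4638, 0.0162, 0.2188]
eef_rot: [0.929, 0.37, 0.001, -0.0]
ft_force: [-0.1, -0.6, -0.6]
width: 0.0868
grip_force: 0.0
```

Run:
```python
from h import *
plan([[(.4435,.280,.10,1.253)],[(.4435,.280,.004,1.253)]])
```

```text
0.0002 -0.0013 -0.4949 0.1664 -0.2055 0.1191   n>= 6
--
0.0000 0.0000 0.0000 0.0000 0.0000 0.0960   n>= 2
--
```

Call:
play_rows --increments "0 0 -0.495 0.1665 -0.2055 0.119 1;0 0 -0.495 0.1665 -0.2055 0.119 1;0 0 -0.495 0.1665 -0.2055 0.119 1;0 0 -0.495 0.1665 -0.2055 0.119 1;0 0 -0.495 0.1665 -0.2055 0.119 1;0 0 -0.495 0.1665 -0.2055 0.119 1;0 0 -0.495 0.1665 -0.2055 0.119 1;0 0 -0.495 0.1665 -0.2055 0.119 1"

```text
time: 2.9
ee_pos: [0.4455, 0.2743, 0.0991]
eef_rot: [0.812, 0.584, -0.001, -0.0]
ft_force: [0.8, -0.7, 0.4]
width: 0.0873
grip_force: 0.0
```

Run:
```python
from h import *
st=read_state(); print(st["ee_pos"],st["joint_positions"].round(2))
plan([[(.4435,.280,.004,1.253)]])
s=grab("side",2); c=s; u=proj(s,[st["ee_pos"]])[0].round().astype(int); print(u)
t=grab("top",2); v=proj(t,[st["ee_pos"]])[0].round().astype(int)
tiles("pics/g1.png",[(s,*u,40),(t,*v,40)],s=400,cols=2)
```

```text
[0.44549615 0.27431055 0.09906479] [ 0.12  0.34 -0.88  1.84  0.29  1.1  -1.19]
-0.0010 0.0007 -0.0068 0.0048 -0.0036 0.0951   n>= 2
--
[217 249]
```

View pics/g1.png

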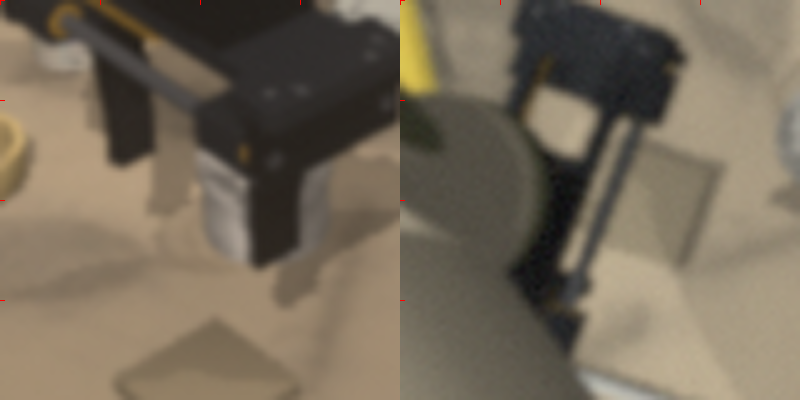

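The open gripper hangs above the stone (side tile, stone at (207,375)) with the finger line parallel to the stone's sides. I'll descend with the opening wide and then close.

Call:
play_rows --increments "0 0 0 0.005 -0.0035 0 1;0 0 0 0.005 -0.0035 0.03 1;0 0 0 0.005 -0.0035 0.06 1;0 0 0 0.005 -0.0035 0.08 1;0 0 0 0.005 -0.0035 0.095 1;0 0 0 0.005 -0.0035 0.095 1;0 0 0 0.005 -0.0035 0.095 1"

```text
time: 3.8
ee_pos: [0.4444, 0.2804, 0.0052]
eef_rot: [0.813, 0.583, 0.0, 0.0]
ft_force: [0.3, 1.2, 0.7]
width: 0.0873
grip_force: 0.0
```

Call:
play_rows --increments "0 0 0 0 0 0.001 0.5;0 0 0 0 0 0.001 0.3;0 0 0 0 0 0.001 0;0 0 0 0 0 0.001 0;0 0 0 0 0 0.001 0;0 0 0 0 0 0.001 0;0 0 0 0 0 0.001 0" --grip_force 25

```text
time: 4.5
ee_pos: [0.4442, 0.2802, 0.0038]
eef_rot: [0.813, 0.583, 0.0, 0.0]
ft_force: [-0.8, -0.7, 5.6]
width: 0.0594
grip_force: 25.0
```

Run:
```python
from h import *
st=read_state(); print(st["ee_pos"],st["eef_rot"],st["width"])
plan([[(.4435,.280,.06,1.248)],[(.5094,-.0527,.07,1.691)],[(.5094,-.0527,.0125,1.691)]])
```

```text
[0.44416585 0.28019335 0.00376624] [8.12507497e-01 5.82950723e-01 9.50105800e-05 1.08719783e-04] 0.05935111626279402
0.0003 -0.0000 -0.0033 -0.0004 -0.0006 -0.0562   n>= 2
--
0.0000 0.0000 -0.4430 -0.2946 0.1680 -0.0100   n>= 7
--
0.0000 0.0000 0.0000 0.0000 0.0000 0.0575   n>= 2
--
```

Call:
play_rows --increments "0 0 0 0 0 -0.04 0;0 0 0 0 0 -0.08 0;0 0 0 0 0 -0.11 0;0 0 0 0 0 -0.11 0;0 0 0 0 0 -0.11 0"

```text
time: 5.0
ee_pos: [0.4442, 0.2799, 0.1135]
eef_rot: [0.813, 0.583, 0.0, 0.0]
ft_force: [0.4, -0.4, -0.6]
width: 0.0594
grip_force: 25.0
```

Call:
play_rows --increments "0 0 -0.06 -0.042 0.024 0 0;0 0 -0.13 -0.084 0.048 0 0;0 0 -0.19 -0.126 0.072 0 0;0 0 -0.25 -0.168 0.096 0 0;0 0 -0.32 -0.21 0.12 0 0;0 0 -0.38 -0.252 0.144 0 0;0 0 -0.446 -0.2946 0.168 0 0;0 0 -0.446 -0.2946 0.168 0 0"

```text
time: 5.8
ee_pos: [0.5082, -0.0605, 0.1114]
eef_rot: [0.666, 0.746, -0.002, -0.001]
ft_force: [0.6, 0.8, -0.0]
width: 0.0593
grip_force: 25.0
```

Run:
```python
from h import *
st=read_state(); print(st["ee_pos"],st["width"])
plan([[(.5098,-.0525,.04,1.691)],[(.5098,-.0525,.013,1.691)]])
```

```text
[ 0.50815518 -0.06051214  0.11141923] 0.059282941809633824
-0.0031 0.0011 -0.0077 0.0079 0.0028 0.0714   n>= 2
--
0.0000 0.0000 0.0000 0.0000 0.0000 0.0270   n>= 1
--
```

Call:
play_rows --increments "0 0 0 0 0 0.02 0;0 0 0 0 0 0.04 0;0 0 0 0 0 0.06 0;0 0 0 0 0 0.07 0;0 0 0 0 0 0.07 0;0 0 0 0 0 0.07 0;0 0 0 0 0 0.07 0"

```text
time: 6.5
ee_pos: [0.5094, -0.0527, 0.0443]
eef_rot: [0.663, 0.748, 0.0, 0.001]
ft_force: [-0.7, 0.3, -1.3]
width: 0.06
grip_force: 25.0
```

Run:
```python
from h import *
st=read_state(); print(st["ee_pos"],st["width"])
plan([[(.5098,-.0525,.0125,1.691)]])
c=grab("side",3); cand=[(.5098,-.0525,.12)]
z=st["ee_pos"][2]-.004; p=[st["ee_pos"][0],st["ee_pos"][1],.12]
overlay("pics/st1.png",[(c,"stone",p,z,28),(c,"plate",[.5094,-.0527,.12],0,28)],s=400,cols=2)
```

```text
[ 0.50937892 -0.05271758  0.04429596] 0.0600468892811266
0.0011 0.0004 -0.0002 0.0002 0.0004 0.0318   n>= 1
--
```

View pics/st1.png

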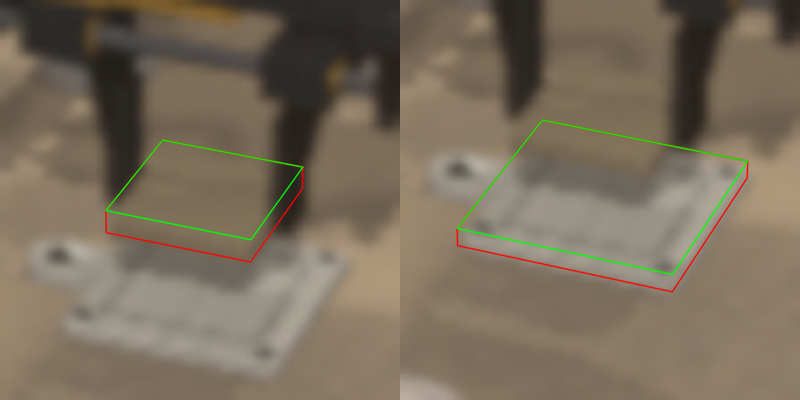

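The stone is held level and lines up with the model outline (left tile) above the plate. I'll lower it and release.

Call:
play_rows --increments "0.001 0 0 0 0.0002 0.015 0;0.001 0 0 0 0.0002 0.025 0;0.001 0 0 0 0.0002 0.0325 0;0.001 0 0 0 0.0002 0.0325 0;0.001 0 0 0 0.0002 0.0325 0;0.001 0 0 0 0.0002 0.0325 0"

```text
time: 7.25
ee_pos: [0.5088, -0.0526, 0.0106]
eef_rot: [0.663, 0.748, -0.0, -0.001]
ft_force: [1.2, -0.3, -0.7]
width: 0.0592
grip_force: 25.0
```

Call:
play_rows --increments "0 0 0 0 0 0 0.8;0 0 0 0 0 0 0.9;0 0 0 0 0 0 0.95;0 0 0 0 0 -0.02 0.95;0 0 0 0 0 -0.06 1;0 0 0 0 0 -0.1 1;0 0 0 0 0 -0.1 1"

```text
time: 7.95
ee_pos: [0.5122, -0.0526, 0.1161]
eef_rot: [0.663, 0.748, 0.001, 0.003]
ft_force: [0.5, -0.7, -0.6]
width: 0.0864
grip_force: 0.0
```

Run:
```python
from h import *
st=read_state(); print(st["ee_pos"],st["width"])
plan([[(.6347,.2043,.11,1.691)],[(.6347,.2043,.01,1.691)]])
```

```text
[ 0.51216453 -0.05261586  0.11607024] 0.0864325291587994
0.0064 0.0027 -0.0001 0.2404 0.1524 0.0064   n>= 6
--
0.0000 0.0000 0.0000 0.0000 0.0000 0.1000   n>= 3
--
```

Call:
play_rows --increments "0 0 0 0.048 0.0305 0 1;0 0 0 0.096 0.061 0 1;0 0 0 0.144 0.0915 0 1;0 0 0 0.192 0.122 0 1;0 0 0 0.241 0.1525 0 1;0 0 0 0.241 0.1525 0 1;0 0 0 0.241 0.1525 0 1;0 0 0 0.241 0.1525 0 1"

```text
time: 8.75
ee_pos: [0.6312, 0.2056, 0.11]
eef_rot: [0.663, 0.749, -0.001, -0.001]
ft_force: [-0.6, -0.2, 0.2]
width: 0.0869
grip_force: 0.0
```

Run:
```python
from h import *
st=read_state(); print(st["ee_pos"],st["width"])
plan([[(.6347,.2043,.008,1.691)]])
t=grab("top",3); s=grab("side",3)
for m,p0,z in(("plate",[.5094,-.0527,.12],0),("stone",[.5094,-.0527,.12],.008)):
    print(m,[fit(m,cc,p0,z)[0].round(4) for cc in([t],[s],[t,s])])
overlay("pics/st2.png",[(t,"stone",[.5094,-.0527,.12],.008,25),(s,"stone",[.5094,-.0527,.12],.008,25)],s=400,cols=2)
```

```text
[0.63124261 0.20562253 0.10998506] 0.08691385573003856
-0.0022 -0.0001 0.0013 -0.0017 0.0035 0.1020   n>= 3
--
plate [array([ 0.5092, -0.0527,  0.1163]), array([ 0.51  , -0.0533,  0.1456]), array([ 0.5095, -0.0528,  0.128 ])]
stone [array([ 0.5113, -0.0555,  0.1339]), array([ 0.5058, -0.0482,  0.1548]), array([ 0.5079, -0.0505,  0.1518])]
```

View pics/st2.png

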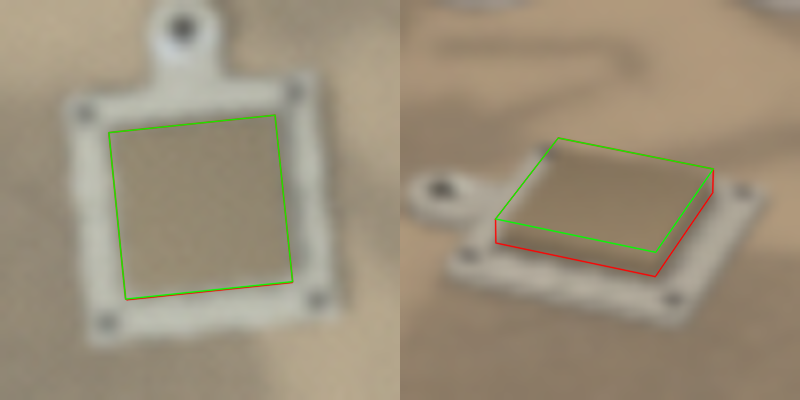

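The stone lies within the model outline on the plate and square to it in both views. I'll check its centring with edge profiles and descend onto the ring.

```bash
cat >> h.py <<'E'
def prof(c,p,z,axis,half=.06,ext=.02,chan=slice(0,3)):
    """mean colour profile along plate axis (0 x,1 y) at height z; returns s, strongest edges"""
    s=np.linspace(-half,half,241); e=np.linspace(-ext,ext,21); yaw=p[2]
    A=np.array([[np.cos(yaw),np.sin(yaw)],[-np.sin(yaw),np.cos(yaw)]]); a,b=A[axis],A[1-axis]
    P=np.array([[*(np.array(p[:2])+a*i+b*j),z] for i in s for j in e]); uv=proj(c,P)
    im=c["color"].astype(float); v=np.stack([map_coordinates(im[:,:,k],uv.T[::-1],order=1) for k in range(3)],1).reshape(len(s),len(e),3).mean(1)
    g=np.linalg.norm(np.gradient(cv2.GaussianBlur(v,(1,9),1.5),axis=0),axis=1); return s,v,g
E
python3 - <<'E'
from h import *
from scipy.signal import find_peaks
t=grab("top",3); s=grab("side",3); pickle.dump((t,s),open("c1.pkl","wb"))
for nm,c in(("top",t),("side",s)):
  for ax in(0,1):
    for z in(.008,.018):
      x,v,g=prof(c,[.5094,-.0527,.12],z,ax); k=find_peaks(g,height=.8)[0]; print(nm,"xy"[ax],z,[(round(x[i]*1000,1),round(g[i],1)) for i in k])
E
```

```text
top x 0.008 [(np.float64(-44.5), np.float64(5.7)), (np.float64(-32.5), np.float64(4.4)), (np.float64(34.0), np.float64(7.3)), (np.float64(44.5), np.float64(2.4)), (np.float64(58.5), np.float64(1.2))]
top x 0.018 [(np.float64(-45.0), np.float64(5.8)), (np.float64(-32.5), np.float64(4.4)), (np.float64(33.0), np.float64(7.4)), (np.float64(43.5), np.float64(2.4)), (np.float64(58.5), np.float64(1.7))]
top y 0.008 [(np.float64(-51.5), np.float64(2.0)), (np.float64(-44.5), np.float64(6.5)), (np.float64(-35.5), np.float64(5.3)), (np.float64(32.0), np.float64(5.1)), (np.float64(45.0), np.float64(6.2))]
top y 0.018 [(np.float64(-51.5), np.float64(2.0)), (np.float64(-44.5), np.float64(6.6)), (np.float64(-35.5), np.float64(5.3)), (np.float64(31.5), np.float64(5.2)), (np.float64(44.5), np.float64(6.3))]
side x 0.008 [(np.float64(-53.5), np.float64(1.3)), (np.float64(-47.5), np.float64(4.7)), (np.float64(-33.5), np.float64(5.4)), (np.float64(-26.0), np.float64(2.4)), (np.float64(32.5), np.float64(4.9)), (np.float64(41.0), np.float64(1.3)), (np.float64(58.0), np.float64(2.5))]
side x 0.018 [(np.float64(-58.0), np.float64(1.9)), (np.float64(-52.5), np.float64(3.7)), (np.float64(-37.5), np.float64(5.1)), (np.float64(-31.0), np.float64(1.8)), (np.float64(27.0), np.float64(4.2)), (np.float64(36.0), np.float64(1.6)), (np.float64(53.0), np.float64(1.8))]
side y 0.008 [(np.float64(-41.0), np.float64(1.6)), (np.float64(21.5), np.float64(1.8)), (np.float64(36.0), np.float64(4.6)), (np.float64(51.5), np.float64(3.0)), (np.float64(57.0), np.float64(3.1))]
side y 0.018 [(np.float64(-25.0), np.float64(1.9)), (np.float64(36.0), np.float64(1.7)), (np.float64(50.5), np.float64(4.8))]
```

Call:
play_rows --increments "0 0 0 -0.0015 0.003 0.03 1;0 0 0 -0.0015 0.003 0.06 1;0 0 0 -0.0015 0.003 0.085 1;0 0 0 -0.0015 0.003 0.102 1;0 0 0 -0.0015 0.003 0.102 1;0 0 0 -0.0015 0.003 0.102 0.5;0 0 0 -0.0015 0.003 0.102 0;0 0 0 -0.0015 0.003 0.102 0"

```text
time: 10.15
ee_pos: [0.6355, 0.204, 0.0104]
eef_rot: [0.663, 0.748, 0.001, 0.0]
ft_force: [-0.6, 0.2, 0.1]
width: 0.0705
grip_force: 0.0
```

Call:
play_rows --increments "0 0 0 0 0 0 0;0 0 0 0 0 0 0;0 0 0 0 0 0 0;0 0 0 0 0 0 0"

```text
time: 10.55
ee_pos: [0.6354, 0.2038, 0.0098]
eef_rot: [0.663, 0.748, 0.0, 0.0]
ft_force: [0.2, 0.3, 5.9]
width: 0.0613
grip_force: 25.0
```

Call:
play_rows --increments "0 0 0 0 0 -0.04 0;0 0 0 0 0 -0.08 0;0 0 0 0 0 -0.1 0;0 0 0 0 0 -0.1 0;0 0 0 0 0 -0.1 0"

```text
time: 11.05
ee_pos: [0.6345, 0.2033, 0.108]
eef_rot: [0.663, 0.748, -0.001, -0.0]
ft_force: [-0.6, 0.8, -1.6]
width: 0.0618
grip_force: 25.0
```

Run:
```python
from h import *
st=read_state(); print(st["ee_pos"],st["width"])
plan([[(.5094,-.0527,.11,1.691)]])
```

```text
[0.63448291 0.20334071 0.10802261] 0.061755601236354846
-0.0018 0.0006 -0.0003 -0.2392 -0.1548 -0.0016   n>= 6
--
```

Call:
play_rows --increments "0 0 0 -0.045 -0.029 0 0;0 0 0 -0.09 -0.058 0 0;0 0 0 -0.13 -0.085 0 0;0 0 0 -0.17 -0.11 0 0;0 0 0 -0.21 -0.136 0 0;0 0 0 -0.2398 -0.156 0 0;0 0 0 -0.2398 -0.156 0 0;0 0 0 -0.2398 -0.156 0 0"

```text
time: 11.85
ee_pos: [0.5075, -0.054, 0.1077]
eef_rot: [0.664, 0.747, -0.001, -0.001]
ft_force: [0.1, 0.5, -1.2]
width: 0.0619
grip_force: 25.0
```

Call:
play_rows --increments "0 0 0 0 0 0.02 0;0 0 0 0 0 0.04 0;0 0 0 0 0 0.06 0;0 0 0 0 0 0.06 0;0 0 0 0 0 0.06 0"

```text
time: 12.35
ee_pos: [0.5086, -0.0516, 0.0489]
eef_rot: [0.663, 0.749, -0.0, -0.001]
ft_force: [-0.2, 0.6, -0.5]
width: 0.0615
grip_force: 25.0
```

Run:
```python
from h import *
st=read_state(); print(st["ee_pos"],st["width"])
plan([[(.5094,-.0527,.0285,1.691)]])
```

```text
[ 0.50856316 -0.0516434   0.04885591] 0.06148585505173028
-0.0019 -0.0014 0.0017 -0.0012 0.0007 0.0204   n>= 1
--
```

Call:
play_rows --increments "0 0 0 -0.001 0.0007 0.008 0;0 0 0 -0.001 0.0007 0.014 0;0 0 0 -0.001 0.0007 0.018 0;0 0 0 -0.001 0.0007 0.0208 0;0 0 0 -0.001 0.0007 0.0208 0;0 0 0 -0.001 0.0007 0.0208 0;0 0 0 -0.001 0.0007 0.0208 0"

```text
time: 13.05
ee_pos: [0.5096, -0.054, 0.0285]
eef_rot: [0.663, 0.748, -0.0, -0.0]
ft_force: [0.3, 0.9, -1.0]
width: 0.0616
grip_force: 25.0
```

Call:
play_rows --increments "0 0 0 0 0 0 0.8;0 0 0 0 0 0 0.95;0 0 0 0 0 0 1;0 0 0 0 0 0 1;0 0 0 0 0 -0.03 1;0 0 0 0 0 -0.07 1;0 0 0 0 0 -0.11 1;0 0 0 0 0 -0.15 1"

```text
time: 13.85
ee_pos: [0.5093, -0.0537, 0.1798]
eef_rot: [0.663, 0.748, -0.0, -0.0]
ft_force: [0.7, -0.7, 0.6]
width: 0.0872
grip_force: 0.0
```

Run:
```python
from h import *
st=read_state(); print(st["ee_pos"],st["width"])
plan([[(.6486,-.2115,.16,.8)],[(.6486,-.2115,.08,.1)],[(.6486,-.2115,.004,.1)]])
```

```text
[ 0.50929436 -0.05374172  0.17984757] 0.08716572910783814
-0.0010 0.0005 0.8912 -0.1733 0.1194 0.0197   n>= 6
--
0.0000 0.0000 0.7000 0.0000 0.0000 0.0800   n>= 5
--
0.0000 0.0000 0.0000 0.0000 0.0000 0.0760   n>= 2
--
```

Call:
play_rows --increments "0 0 0.15 -0.035 0.024 0.003 1;0 0 0.3 -0.07 0.048 0.006 1;0 0 0.45 -0.104 0.072 0.01 1;0 0 0.6 -0.14 0.096 0.014 1;0 0 0.75 -0.173 0.119 0.02 1;0 0 0.89 -0.173 0.119 0.02 1;0 0 0.89 -0.173 0.119 0.02 1;0 0 0.89 -0.173 0.119 0.02 1"

```text
time: 14.65
ee_pos: [0.6484, -0.2105, 0.1583]
eef_rot: [0.92, 0.392, -0.0, -0.0]
ft_force: [-0.0, 0.0, 0.2]
width: 0.0873
grip_force: 0.0
```

Call:
play_rows --increments "0 0 0.14 0 0 0.02 1;0 0 0.28 0 0 0.04 1;0 0 0.42 0 0 0.06 1;0 0 0.56 0 0 0.08 1;0 0 0.7 0 0 0.08 1;0 0 0.7 0 0 0.08 1;0 0 0.7 0 0 0.08 1"

```text
time: 15.35
ee_pos: [0.6487, -0.2109, 0.0792]
eef_rot: [0.999, 0.054, 0.0, 0.0]
ft_force: [-0.2, 0.9, -0.7]
width: 0.087
grip_force: 0.0
```

Run:
```python
from h import *
st=read_state(); print(st["ee_pos"],st["width"])
plan([[(.6486,-.2115,.004,.1)]])
t=grab("top",4); s=grab("side",4); pickle.dump((t,s),open("c2.pkl","wb"))
print([fit("ring",cc,[.5094,-.0527],.018) for cc in([t],[s],[t,s])])
overlay("pics/rg.png",[(t,"ring",[.5094,-.0527],.018,25),(s,"ring",[.5094,-.0527],.018,25)],s=400,cols=2)
```

```text
[ 0.64865654 -0.21093377  0.07924379] 0.08699580263270494
0.0006 -0.0003 0.0078 -0.0001 0.0005 0.0752   n>= 2
--
[(array([ 0.50671238, -0.05716798]), np.float64(36.98900757777835)), (array([ 0.49789936, -0.03234873]), np.float64(31.83361275703229)), (array([ 0.50581999, -0.05663737]), np.float64(54.12903399209286))]
```

View pics/rg.png

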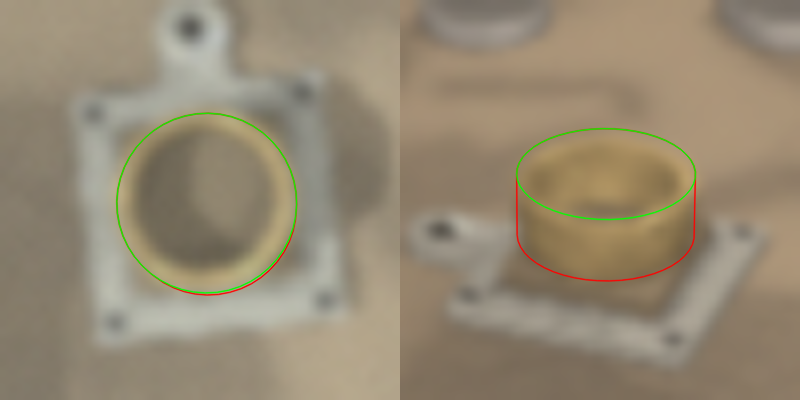

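The ring sits flat and centred: seen outer rim centre about (206,200) against the model's (207,203), about 1 mm off. Next is the small weight.

Call:
play_rows --increments "0 0 0.008 0 0.0005 0.03 1;0 0 0.008 0 0.0005 0.055 1;0 0 0.008 0 0.0005 0.07 1;0 0 0.008 0 0.0005 0.0755 1;0 0 0.008 0 0.0005 0.0755 1;0 0 0.008 0 0.0005 0.0755 0.5;0 0 0.008 0 0.0005 0.0755 0;0 0 0.008 0 0.0005 0.0755 0" --grip_force 30

```text
time: 16.55
ee_pos: [0.6484, -0.2119, 0.0027]
eef_rot: [0.999, 0.047, -0.001, 0.0]
ft_force: [-0.5, -0.2, -0.3]
width: 0.0704
grip_force: 0.0
```

Call:
play_rows --increments "0 0 0 0 0 0 0;0 0 0 0 0 0 0;0 0 0 0 0 0 0;0 0 0 0 0 0 0;0 0 0 0 0 0 0"

```text
time: 17.05
ee_pos: [0.6481, -0.212, 0.0025]
eef_rot: [0.999, 0.046, -0.001, 0.0]
ft_force: [-0.4, -0.0, -0.9]
width: 0.0512
grip_force: 29.7
```

Call:
play_rows --increments "0 0 0 0 0 -0.03 0;0 0 0 0 0 -0.06 0;0 0 0 0 0 -0.06 0;0 0 0 0 0 -0.06 0"

```text
time: 17.45
ee_pos: [0.6485, -0.2124, 0.0629]
eef_rot: [0.999, 0.046, -0.0, 0.0]
ft_force: [1.1, 0.2, -3.5]
width: 0.0512
grip_force: 29.7
```

Run:
```python
from h import *
st=read_state(); print(st["ee_pos"],st["width"],st["grip_force"])
t=pickle.load(open("c0.pkl","rb"));t2=pickle.load(open("c2.pkl","rb"))
plan([[(.5356,-.2711,.06,.1)]])
```

```text
[ 0.64845268 -0.21236378  0.06289999] 0.051180032104847395 29.678876873804256
0.0008 0.0003 -0.0075 -0.1178 0.0481 0.0030   n>= 3
--
```

Call:
play_rows --increments "0 0 0 -0.04 0.016 0 0;0 0 0 -0.08 0.032 0 0;0 0 0 -0.1178 0.048 0 0;0 0 0 -0.1178 0.048 0 0;0 0 0 -0.1178 0.048 0 0;0 0 0 -0.1178 0.048 0 0"

```text
time: 18.05
ee_pos: [0.5359, -0.2697, 0.0621]
eef_rot: [0.999, 0.047, -0.001, -0.0]
ft_force: [0.2, 0.5, -1.1]
width: 0.0514
grip_force: 29.7
```

Run:
```python
from h import *
st=read_state(); print(st["ee_pos"],st["width"],st["grip_force"])
plan([[(.5356,-.2711,.0155,.1)]])
t=grab("top",3); s=grab("side",3); e=st["ee_pos"]
overlay("pics/sw.png",[(s,"small",e[:2],e[2]-.0025,25),(t,"small",e[:2],e[2]-.0025,25)],s=400,cols=2)
```

```text
[ 0.53587691 -0.26972671  0.06207899] 0.05137972067427329 29.681596192822326
-0.0010 0.0012 -0.0061 -0.0003 0.0014 0.0466   n>= 1
--
```

View pics/sw.png

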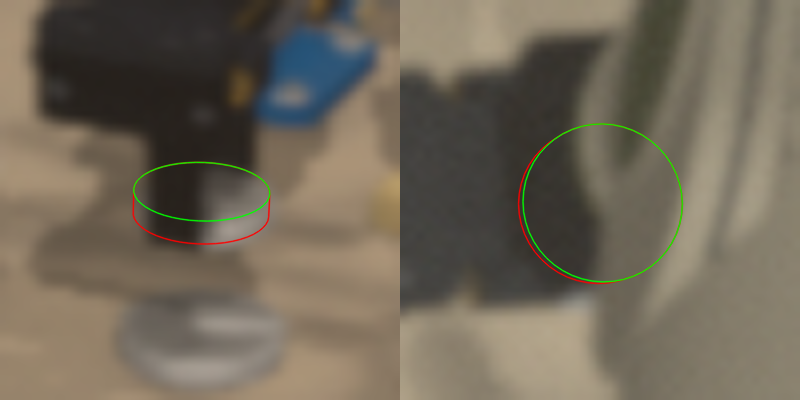

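Run:
```python
from h import *
st=read_state(); s=grab("side",4); e=st["ee_pos"]
s["color"]=np.clip(s["color"].astype(float)*1.5,0,255).astype(np.uint8)
u=proj(s,[e])[0].round().astype(int); print(u)
tiles("pics/sw2.png",[(s,*u,12)],s=600,cols=1)
```

```text
[286 158]
```

View pics/sw2.png

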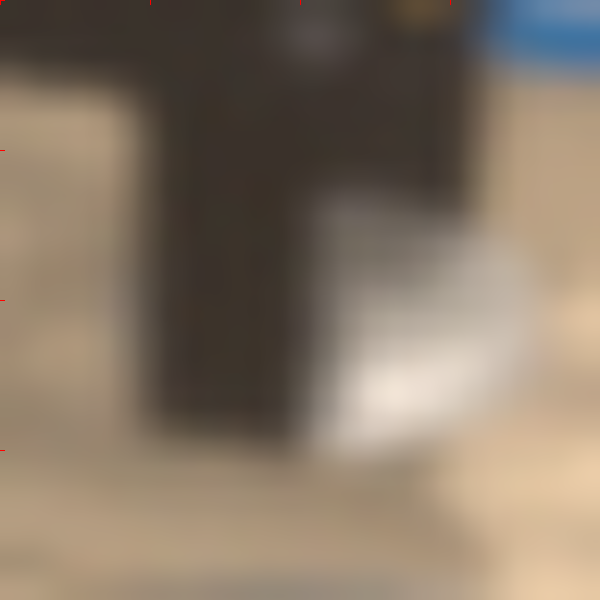

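The weight is gripped level, its visible right rim at about (530,300), consistent with being centred on the TCP. I'll lower it onto the large weight.

Call:
play_rows --increments "0 0 0 0 0.001 0.015 0;0 0 0 0 0.001 0.03 0;0 0 0 0 0.001 0.04 0;0 0 0 0 0.001 0.047 0;0 0 0 0 0.001 0.047 0;0 0 0 0 0.001 0.047 0;0 0 0 0 0.001 0.047 0"

```text
time: 19.25
ee_pos: [0.5356, -0.2717, 0.0156]
eef_rot: [0.999, 0.046, -0.0, 0.0]
ft_force: [0.1, 0.5, -1.9]
width: 0.0508
grip_force: 29.7
```

Call:
play_rows --increments "0 0 0 0 0 0 0.7;0 0 0 0 0 0 0.85;0 0 0 0 0 0 0.9;0 0 0 0 0 0 0.9;0 0 0 0 0 -0.03 0.9;0 0 0 0 0 -0.07 1;0 0 0 0 0 -0.11 1;0 0 0 0 0 -0.15 1"

```text
time: 20.05
ee_pos: [0.5355, -0.2716, 0.1675]
eef_rot: [0.999, 0.046, -0.0, 0.0]
ft_force: [0.9, -0.4, 0.7]
width: 0.0865
grip_force: 0.0
```

Run:
```python
from h import *
st=read_state(); print(st["ee_pos"],st["width"])
plan([[(.60,-.06,.16,.7)],[(.658,.0825,.12,1.5)],[(.658,.0825,.03,1.5)]])
```

```text
[ 0.53553135 -0.27156134  0.1674805 ] 0.0864640696115282
-0.0001 0.0009 -0.6071 0.0838 -0.2047 0.0074   n>= 5
--
0.0000 0.0000 -0.8000 0.1362 -0.0716 0.0400   n>= 6
--
0.0000 0.0000 0.0000 0.0000 0.0000 0.0900   n>= 2
--
```

Call:
play_rows --increments "0 0 0 0.016 -0.045 0.005 1;0 0 0 0.032 -0.09 0.01 1;0 0 0 0.048 -0.135 0.015 1;0 0 0 0.063 -0.18 0.02 1;0 0 0 0.079 -0.225 0.03 1;0 0 0 0.09 -0.27 0.04 1;0 0 0 0.09 -0.31 0.05 1;0 0 0 0.09 -0.34 0.05 1"

```text
time: 20.85
ee_pos: [0.5925, 0.0785, 0.1144]
eef_rot: [0.999, 0.048, -0.001, -0.0]
ft_force: [-0.8, -0.4, -0.6]
width: 0.0872
grip_force: 0.0
```

Run:
```python
from h import *
st=read_state(); print(st["ee_pos"],st["width"])
plan([[(.6582,.0825,.11,.12)],[(.6582,.0825,.03,.12)]])
t=grab("top",4); s=grab("side",4); pickle.dump((t,s),open("c3.pkl","wb"))
overlay("pics/wt.png",[(t,"small",[.5356,-.2711],.012,20),(s,"small",[.5356,-.2711],.012,20),(t,"large",[.5356,-.2711],0,20),(s,"large",[.5356,-.2711],0,20)],s=300,cols=2)
print([fit("large",[c],[.5356,-.2711])[0].round(4) for c in(t,s)],[fit("small",[c],[.5356,-.2711],.012)[0].round(4) for c in(t,s)])
```

```text
[0.592522   0.07846714 0.11435996] 0.08715470036051752
-0.0009 0.0028 -0.0246 0.0658 0.0022 0.0042   n>= 2
--
0.0000 0.0000 0.0000 0.0000 0.0000 0.0800   n>= 2
--
[array([ 0.5393, -0.278 ]), array([ 0.5339, -0.2698])] [array([ 0.5427, -0.2857]), array([ 0.5306, -0.2602])]
```

View pics/wt.png

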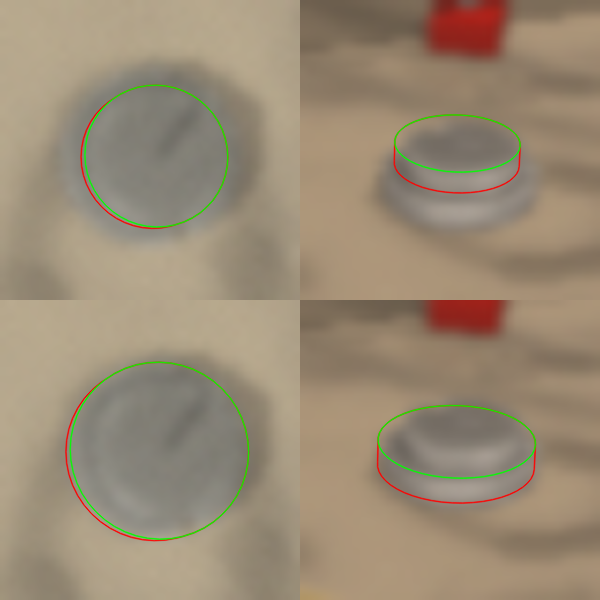

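Small weight sits centred on the large one (side margins 15 px left, 14 px right). Next is the jar.

Call:
play_rows --increments "0 0 -0.02 0.035 0.001 0.002 1;0 0 -0.02 0.066 0.002 0.004 1;0 0 -0.02 0.066 0.002 0.004 1;0 0 -0.02 0.066 0.002 0.03 1;0 0 -0.02 0.066 0.002 0.06 1;0 0 -0.02 0.066 0.002 0.083 1;0 0 -0.02 0.066 0.002 0.083 1;0 0 -0.02 0.066 0.002 0.083 0.5" --grip_force 12

```text
time: 22.05
ee_pos: [0.6596, 0.0787, 0.0332]
eef_rot: [0.998, 0.056, -0.001, 0.0]
ft_force: [-0.4, 0.5, 1.1]
width: 0.084
grip_force: 0.0
```

Call:
play_rows --increments "0 0 0 0 0 0 0;0 0 0 0 0 0 0;0 0 0 0 0 0 0;0 0 0 0 0 0 0;0 0 0 0 0 0 0;0 0 0 0 0 0 0"

```text
time: 22.65
ee_pos: [0.6597, 0.0796, 0.0329]
eef_rot: [0.998, 0.056, -0.0, -0.0]
ft_force: [0.1, 1.1, 1.3]
width: 0.0455
grip_force: 11.9
```

Call:
play_rows --increments "0 0 0 0 0 -0.02 0;0 0 0 0 0 -0.05 0;0 0 0 0 0 -0.05 0;0 0 0 0 0 -0.05 0"

```text
time: 23.05
ee_pos: [0.6599, 0.0792, 0.083]
eef_rot: [0.998, 0.056, 0.0, 0.0]
ft_force: [-0.8, 0.2, -0.9]
width: 0.0455
grip_force: 11.9
```

Run:
```python
from h import *
st=read_state(); print(st["ee_pos"],st["width"],st["grip_force"])
plan([[(.4962,.0565,.085,.12)]])
```

```text
[0.65992762 0.07919558 0.08300391] 0.04552543611371648 11.936245858669281
0.0004 -0.0001 -0.0073 -0.1652 0.0041 -0.0020   n>= 4
--
```

Call:
play_rows --increments "0 0 0 -0.04 0.001 0 0;0 0 0 -0.08 0.002 0 0;0 0 0 -0.12 0.003 0 0;0 0 0 -0.155 0.004 0 0;0 0 0 -0.1637 0.0042 0 0;0 0 0 -0.1637 0.0042 0 0;0 0 0 -0.1637 0.0042 0.02 0;0 0 0 -0.1637 0.0042 0.03 0"

```text
time: 23.85
ee_pos: [0.4979, 0.0567, 0.0514]
eef_rot: [0.998, 0.056, -0.001, -0.0]
ft_force: [0.2, -0.9, -1.8]
width: 0.0451
grip_force: 11.9
```

Run:
```python
from h import *
st=read_state(); print(st["ee_pos"],st["width"],st["grip_force"])
plan([[(.4977,.0565,.034,.12)]])
```

```text
[0.49793014 0.05673058 0.05144519] 0.045123184099824284 11.935996860265732
-0.0005 0.0016 -0.0074 -0.0002 0.0002 0.0174   n>= 1
--
```

Call:
play_rows --increments "0 0 0 0 0 0.01 0;0 0 0 0 0 0.016 0;0 0 0 0 0 0.0195 0;0 0 0 0 0 0.0195 0;0 0 0 0 0 0.0195 0;0 0 0 0 0 0.0195 0"

```text
time: 24.45
ee_pos: [0.4976, 0.0566, 0.0336]
eef_rot: [0.998, 0.056, -0.0, 0.0]
ft_force: [-0.5, 0.0, -0.5]
width: 0.0455
grip_force: 11.9
```

Call:
play_rows --increments "0 0 0 0 0 0 0.6;0 0 0 0 0 0 0.7;0 0 0 0 0 0 0.8;0 0 0 0 0 0 0.8;0 0 0 0 0 -0.03 0.8;0 0 0 0 0 -0.08 0.8;0 0 0 0 0 -0.13 0.8;0 0 0 0 0 -0.18 0.8"

```text
time: 25.25
ee_pos: [0.4971, 0.0569, 0.2153]
eef_rot: [0.998, 0.057, -0.0, 0.0]
ft_force: [1.2, -1.2, 0.1]
width: 0.0698
grip_force: 0.0
```

Run:
```python
from h import *
st=read_state(); print(st["ee_pos"],st["width"],st["joint_positions"].round(2))
plan([[(.55,-.22,.23,.12)],[(.5005,-.421,.20,.12)]])
```

```text
[0.49711792 0.0568546  0.21530348] 0.06978338216896163 [ 0.43  0.11 -0.67  1.76  0.07  1.29 -1.72]
0.0001 0.0009 -0.0068 0.0213 0.2811 -0.0147   n>= 6
--
0.0000 0.0000 0.0000 -0.0732 0.1936 0.0300   n>= 5
--
```

Call:
play_rows --increments "0 0 0 0.004 0.047 -0.003 0.8;0 0 0 0.008 0.094 -0.006 0.8;0 0 0 0.012 0.141 -0.009 0.8;0 0 0 0.016 0.188 -0.012 0.8;0 0 0 0.02 0.235 -0.015 0.8;0 0 0 0.021 0.28 -0.015 0.8;0 0 0 0.0 0.325 -0.015 0.8;0 0 0 -0.02 0.37 -0.015 0.8"

```text
time: 26.05
ee_pos: [0.5189, -0.3147, 0.228]
eef_rot: [0.998, 0.057, -0.001, -0.0]
ft_force: [0.9, -0.8, 0.0]
width: 0.0695
grip_force: 0.0
```

Run:
```python
from h import *
st=read_state(); print(st["ee_pos"],st["width"])
plan([[(.501,-.419,.20,.12)]])
t=grab("top",4); s=grab("side",4); pickle.dump((t,s),open("c4.pkl","wb"))
mid=[.4962,.0565]
print([fit("jar",cc,mid)[0].round(4) for cc in([t],[s],[t,s])])
t0,s0=pickle.load(open("c0.pkl","rb"))
overlay("pics/jt.png",[(t,"jar",mid,0,20),(s,"jar",mid,0,20),(t0,"grip",[.501,-.419],0,20),(s0,"grip",[.501,-.419],0,20)],s=300,cols=2)
```

```text
[ 0.51891372 -0.31472231  0.22800927] 0.06951288890285036
-0.0003 0.0011 -0.0064 -0.0296 0.1016 0.0280   n>= 3
--
[array([0.4973, 0.0596]), array([0.4925, 0.0621]), array([0.4963, 0.0595])]
```

View pics/jt.png

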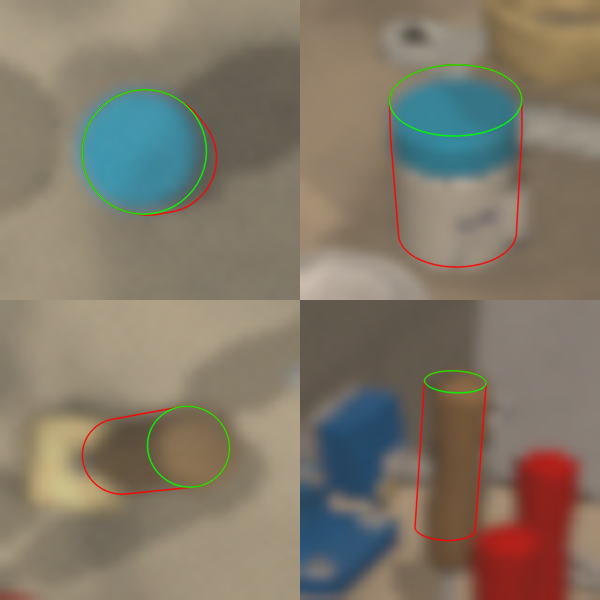

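Run:
```python
from h import *
def hullc(c,P):
    h=cv2.convexHull(proj(c,P).astype(np.float32)); m=cv2.moments(h); return np.array([m["m10"],m["m01"]])/m["m00"]
def bluec(c,guess):
    im=c["color"].astype(float); w=np.clip(im[:,:,2]-im[:,:,0]-5,0,60)  # blue over red
    u,v=proj(c,[[*guess,.05]])[0].astype(int); m=np.zeros_like(w); m[v-16:v+17,u-16:u+17]=1; w=w*m
    y,x=np.mgrid[:w.shape[0],:w.shape[1]]; return np.array([(w*x).sum(),(w*y).sum()])/w.sum()
for f,g in(("c0.pkl",[.6585,.081]),("c4.pkl",[.497,.058])):
    cs=pickle.load(open(f,"rb")); tg=[bluec(c,g) for c in cs]
    for sel in([0],[1],[0,1]):
        r=least_squares(lambda p:np.r_[tuple(hullc(cs[i],pose("lid",p))-tg[i] for i in sel)],g,diff_step=1e-3); print(f,sel,r.x.round(4),r.fun.round(2))
```

```text
c0.pkl [0] [0.659  0.0827] [0. 0.]
c0.pkl [1] [0.6547 0.0854] [0. 0.]
c0.pkl [0, 1] [0.6576 0.083 ] [-0.11  0.49 -0.37 -0.68]
c4.pkl [0] [0.4972 0.0593] [-0. -0.]
c4.pkl [1] [0.4933 0.0625] [-0. -0.]
c4.pkl [0, 1] [0.4958 0.0599] [-0.21  0.51 -0.33 -0.74]
```

The blue lid (top tile centre (138,152) against model (144,152)) is about 2.8 mm too far left of the midpoint. I'll regrasp it and mend that, then take the tamper.

Call:
play_rows --increments "0 0 0 0.01 -0.048 0 0.8;0 0 0 0.01 -0.096 0 0.8;0 0 0 0.01 -0.144 0 0.8;0 0 0 0.01 -0.192 0 0.8;0 0 0 0.01 -0.24 0 0.8;0 0 0 0.01 -0.288 0 0.8;0 0 0 0.01 -0.33 0 0.8;0 0 0 0.01 -0.36 0 0.8"

```text
time: 27.25
ee_pos: [0.4878, 0.05, 0.2287]
eef_rot: [0.998, 0.059, -0.0, 0.0]
ft_force: [0.3, -0.1, -0.8]
width: 0.0695
grip_force: 0.0
```

Run:
```python
from h import *
st=read_state(); print(st["ee_pos"],st["width"])
plan([[(.4976,.0566,.09,.113)],[(.4976,.0566,.033,.113)]])
```

```text
[0.48781951 0.04999338 0.22873245] 0.06949670138555339
0.0004 0.0000 0.0047 0.0105 -0.0055 0.1387   n>= 3
--
0.0000 0.0000 0.0000 0.0000 0.0000 0.0570   n>= 2
--
```

Call:
play_rows --increments "0 0 0 0.0105 -0.0055 0.03 0.8;0 0 0 0.0105 -0.0055 0.07 0.8;0 0 0 0.0105 -0.0055 0.11 0.8;0 0 0 0.0105 -0.0055 0.13 0.8;0 0 0 0.0105 -0.0055 0.13 0.8;0 0 0 0.0105 -0.0055 0.13 0.8"

```text
time: 27.85
ee_pos: [0.4986, 0.0532, 0.0991]
eef_rot: [0.998, 0.057, -0.0, -0.0]
ft_force: [0.1, 0.1, 0.6]
width: 0.0695
grip_force: 0.0
```

Run:
```python
from h import *
plan([[(.4976,.0566,.033,.113)]])
```

```text
-0.0001 0.0005 0.0013 -0.0006 -0.0035 0.0661   n>= 2
--
```

Call:
play_rows --increments "0 0 0 -0.0006 -0.003 0.02 0.8;0 0 0 -0.0006 -0.003 0.045 0.8;0 0 0 -0.0006 -0.003 0.065 0.8;0 0 0 -0.0006 -0.003 0.065 0.8;0 0 0 -0.0006 -0.003 0.065 0.8;0 0 0 -0.0006 -0.003 0.065 0.3;0 0 0 -0.0006 -0.003 0.065 0;0 0 0 -0.0006 -0.003 0.065 0" --grip_force 12

```text
time: 28.65
ee_pos: [0.498, 0.0552, 0.0341]
eef_rot: [0.998, 0.056, 0.0, 0.0]
ft_force: [-0.5, 0.9, 0.4]
width: 0.0532
grip_force: 0.5
```

Call:
play_rows --increments "0 0 0 0 0 0 0;0 0 0 0 0 0 0;0 0 0 0 0 0 0;0 0 0 0 0 -0.004 0;0 0 0 -0.0012 0.0028 -0.004 0;0 0 0 -0.0012 0.0028 -0.004 0;0 0 0 -0.0012 0.0028 0.0003 0;0 0 0 -0.0012 0.0028 0.0003 0"

```text
time: 29.45
ee_pos: [0.4967, 0.0523, 0.0327]
eef_rot: [0.998, 0.056, -0.0, 0.0]
ft_force: [0.8, 0.0, 1.7]
width: 0.0451
grip_force: 11.9
```

Call:
play_rows --increments "0 0 0 0 0 0 0;0 0 0 0 0 0 0;0 0 0 0 0 0 0.6;0 0 0 0 0 0 0.7;0 0 0 0 0 0 0.8;0 0 0 0 0 -0.03 0.8;0 0 0 0 0 -0.08 0.8;0 0 0 0 0 -0.13 0.8"

```text
time: 30.25
ee_pos: [0.4959, 0.0524, 0.1641]
eef_rot: [0.998, 0.057, -0.001, -0.0]
ft_force: [1.4, -0.5, 0.4]
width: 0.0692
grip_force: 0.0
```

Call:
play_rows --increments "0 0 0 0 0.03 -0.05 0.8;0 0 0 0 0.08 -0.07 0.8;0 0 0 0.005 0.127 -0.07 0.8;0 0 0 0.005 0.174 -0.07 0.8;0 0 0 0.005 0.222 -0.07 0.8;0 0 0 0.005 0.27 -0.07 0.8;0 0 0 -0.01 0.317 -0.07 0.8;0 0 0 -0.02 0.36 -0.07 0.8"

```text
time: 31.05
ee_pos: [0.5165, -0.3102, 0.2328]
eef_rot: [0.998, 0.056, -0.001, 0.0]
ft_force: [0.5, -0.0, -0.9]
width: 0.0696
grip_force: 0.0
```

Run:
```python
from h import *
st=read_state(); print(st["ee_pos"],st["width"])
plan([[(.500,-.422,.20,.113)],[(.500,-.422,.095,.113)]])
def hullc(c,P):
    h=cv2.convexHull(proj(c,P).astype(np.float32)); m=cv2.moments(h); return np.array([m["m10"],m["m01"]])/m["m00"]
def bluec(c,guess):
    im=c["color"].astype(float); w=np.clip(im[:,:,2]-im[:,:,0]-5,0,60)
    u,v=proj(c,[[*guess,.05]])[0].astype(int); m=np.zeros_like(w); m[v-16:v+17,u-16:u+17]=1; w=w*m
    y,x=np.mgrid[:w.shape[0],:w.shape[1]]; return np.array([(w*x).sum(),(w*y).sum()])/w.sum()
g=[.497,.058]; cs=(grab("top",4),grab("side",4)); tg=[bluec(c,g) for c in cs]
for sel in([0],[1],[0,1]):
    print(sel,least_squares(lambda p:np.r_[tuple(hullc(cs[i],pose("lid",p))-tg[i] for i in sel)],g,diff_step=1e-3).x.round(4))
```

```text
[ 0.51647772 -0.31023701  0.2327759 ] 0.0696187376151602
0.0003 0.0015 -0.0012 -0.0288 0.1092 0.0328   n>= 3
--
0.0000 0.0000 0.0000 0.0000 0.0000 0.1050   n>= 3
--
[0] [0.4963 0.0548]
[1] [0.4923 0.0582]
[0, 1] [0.4949 0.0554]
```

Call:
play_rows --increments "0 0 0 -0.012 0.045 0 0.8;0 0 0 -0.024 0.09 0 0.8;0 0 0 -0.0288 0.11 0 0.8;0 0 0 -0.0288 0.11 0 0.8;0 0 0 -0.0288 0.11 0.02 0.8;0 0 0 -0.0288 0.11 0.03 0.8;0 0 0 -0.0288 0.11 0.03 0.8"

```text
time: 32.15
ee_pos: [0.5011, -0.4183, 0.2015]
eef_rot: [0.998, 0.057, -0.001, -0.001]
ft_force: [-0.1, -0.1, -0.5]
width: 0.0695
grip_force: 0.0
```

Run:
```python
from h import *
st=read_state(); print(st["ee_pos"],st["width"])
plan([[(.500,-.423,.095,.113)]])
```

```text
[ 0.50106367 -0.4182788   0.20145179] 0.06953024109596
-0.0023 0.0029 0.0018 -0.0013 0.0048 0.1064   n>= 3
--
```

Call:
play_rows --increments "0 0 0 -0.001 0.004 0.03 0.8;0 0 0 -0.001 0.004 0.06 0.8;0 0 0 -0.001 0.004 0.085 0.8;0 0 0 -0.001 0.004 0.105 0.8;0 0 0 -0.001 0.004 0.105 0.8;0 0 0 -0.001 0.004 0.105 0.6;0 0 0 -0.001 0.004 0.105 0.5;0 0 0 -0.001 0.004 0.105 0.45" --grip_force 30

```text
time: 32.95
ee_pos: [0.5013, -0.4247, 0.0997]
eef_rot: [0.998, 0.056, 0.0, 0.001]
ft_force: [0.6, -0.0, -0.8]
width: 0.0531
grip_force: 0.0
```

Call:
play_rows --increments "0 0 0 0 0 0 0.3;0 0 0 0 0 0 0;0 0 0 0 0 0 0;0 0 0 0 0 0 0;0 0 0 0 0 0 0"

```text
time: 33.45
ee_pos: [0.5006, -0.4243, 0.0981]
eef_rot: [0.998, 0.056, -0.0, 0.0]
ft_force: [-0.8, 1.0, 1.2]
width: 0.0273
grip_force: 30.0
```

Call:
play_rows --increments "0 0 0 0 0 -0.02 0;0 0 0 0 0 -0.05 0;0 0 0 0 0 -0.08 0;0 0 0 0 0 -0.11 0;0 0 0 0 0 -0.11 0;0 0 0 0 0 -0.11 0"

```text
time: 34.05
ee_pos: [0.5006, -0.4243, 0.2077]
eef_rot: [0.998, 0.056, -0.0, 0.0]
ft_force: [0.3, 0.4, -2.6]
width: 0.0276
grip_force: 30.0
```

Run:
```python
from h import *
st=read_state(); print(st["ee_pos"],st["width"],st["grip_force"],st["ft_force"])
plan([[(.6285,-.0405,.2,.113)]])
t=grab("top",3)
```

```text
[ 0.50058152 -0.42428866  0.20774021] 0.027553538227154686 29.975401097294707 [ 0.30619942  0.35329256 -2.64290479]
0.0003 0.0009 -0.0002 0.1703 -0.3669 0.0075   n>= 9
--
```

Call:
play_rows --increments "0 0 0 0.017 -0.04 0 0;0 0 0 0.034 -0.08 0 0;0 0 0 0.051 -0.12 0 0;0 0 0 0.068 -0.16 0 0;0 0 0 0.085 -0.2 0 0;0 0 0 0.102 -0.24 0 0;0 0 0 0.119 -0.275 0 0;0 0 0 0.119 -0.275 0 0"

```text
time: 35.0
ee_pos: [0.589, -0.1298, 0.207]
eef_rot: [0.998, 0.061, -0.001, -0.002]
ft_force: [-0.3, 0.3, -2.6]
width: 0.0274
grip_force: 30.0
```

Call:
play_rows --increments "0 0 0 0.017 -0.03 0 0;0 0 0 0.034 -0.06 0 0;0 0 0 0.051 -0.0918 0 0;0 0 0 0.051 -0.0918 0.03 0;0 0 0 0.051 -0.0918 0.06 0;0 0 0 0.051 -0.0918 0.085 0;0 0 0 0.051 -0.0918 0.085 0;0 0 0 0.051 -0.0918 0.085 0"

```text
time: 35.8
ee_pos: [0.6279, -0.0408, 0.1226]
eef_rot: [0.998, 0.056, -0.001, -0.0]
ft_force: [0.3, -0.1, -2.2]
width: 0.0271
grip_force: 30.0
```

Run:
```python
from h import *
st=read_state(); print(st["ee_pos"],st["width"],st["ft_force"])
plan([[(.6285,-.0408,.0985,.113)]])
```

```text
[ 0.62786833 -0.04082213  0.1226462 ] 0.02711246640808982 [ 0.34906439 -0.11413565 -2.22656143]
-0.0004 0.0022 -0.0003 0.0007 0.0001 0.0241   n>= 1
--
```

Call:
play_rows --increments "0 0 0 0.0005 0 0.01 0;0 0 0 0.0005 0 0.018 0;0 0 0 0.0005 0 0.022 0;0 0 0 0.0005 0 0.0245 0;0 0 0 0.0005 0 0.0245 0;0 0 0 0.0005 0 0.0245 0;0 0 0 0.0005 0 0.0245 0"

```text
time: 36.5
ee_pos: [0.6288, -0.0407, 0.0985]
eef_rot: [0.998, 0.056, -0.0, 0.0]
ft_force: [-0.6, 0.1, -2.7]
width: 0.0276
grip_force: 30.0
```

Call:
play_rows --increments "0 0 0 0 0 0.0005 0;0 0 0 0 0 0.001 0;0 0 0 0 0 0.001 0;0 0 0 0 0 0.001 0"

```text
time: 36.9
ee_pos: [0.629, -0.0406, 0.098]
eef_rot: [0.998, 0.056, 0.0, 0.0]
ft_force: [-1.8, 0.3, 5.9]
width: 0.0276
grip_force: 30.0
```

Contact (+5.9 N). I'll release it gently.

Call:
play_rows --increments "0 0 0 0 0 0 0.4;0 0 0 0 0 0 0.5;0 0 0 0 0 0 0.6;0 0 0 0 0 0 0.8;0 0 0 0 0 0 0.8;0 0 0 0 0 -0.03 0.8;0 0 0 0 0 -0.07 0.8;0 0 0 0 0 -0.11 0.8"

```text
time: 37.7
ee_pos: [0.6283, -0.0406, 0.2083]
eef_rot: [0.998, 0.056, -0.001, -0.0]
ft_force: [0.6, -0.7, 1.0]
width: 0.0686
grip_force: 0.0
```

Call:
play_rows --increments "0 0 0 0 0.02 -0.03 0.8;0 0 0 0 0.07 -0.03 0.8;0 0 0 0 0.12 -0.03 0.8;0 0 0 0 0.17 -0.03 0.8;0 0 0 0 0.22 -0.03 0.8;0 0 0 0 0.27 -0.03 0.8;0 0 0 0 0.31 -0.03 0.8;0 0 0 0 0.36 -0.03 0.8"

```text
time: 38.5
ee_pos: [0.6696, -0.3991, 0.2376]
eef_rot: [0.998, 0.057, -0.0, -0.0]
ft_force: [1.4, -0.1, -0.2]
width: 0.0697
grip_force: 0.0
```

Call:
play_rows --increments "0 0 0 -0.02 0.05 0 0.8;0 0 0 -0.05 0.08 0 0.8;0 0 0 -0.08 0.11 0 0.8;0 0 0 -0.11 0.14 0 0.8;0 0 0 -0.14 0.17 0 0.8;0 0 0 -0.16 0.2 0 0.8;0 0 0 -0.16 0.2 0 0.8;0 0 0 -0.16 0.2 0 0.8"

```text
time: 39.3
ee_pos: [0.5322, -0.6158, 0.2368]
eef_rot: [0.998, 0.056, -0.001, -0.0]
ft_force: [1.4, 0.7, -0.0]
width: 0.0697
grip_force: 0.0
```

Run:
```python
from h import *
print(read_state()["ee_pos"])
t=grab("top",6); s=grab("side",6); pickle.dump((t,s),open("c5.pkl","wb"))
T=[.6285,-.0383]
for m,p,z in(("foot",T+[.12],0),("grip",T,0)): print(m,[fit(m,cc,p,z)[0].round(4) for cc in([t],[s],[t,s])])
LW=[.5356,-.2711]; PL=[.5094,-.0527]
def gain(c,u,v,r):
    c=dict(c); c["color"]=cv2.convertScaleAbs(c["color"],alpha=1.3); return c
overlay("pics/fin.png",[(t,"large",LW,0,16),(s,"large",LW,0,16),(t,"ring",PL,.018,22),(s,"ring",PL,.018,22),(t,"foot",T+[.12],0,22),(s,"grip",T,0,25)],s=266,cols=3)
```

```text
[ 0.53217091 -0.61575372  0.23681031]
foot [array([ 0.6341, -0.0402,  0.003 ]), array([ 0.6247, -0.0319,  0.0829]), array([ 0.6257, -0.0401, -0.0231])]
grip [array([ 0.6291, -0.0413]), array([ 0.6232, -0.0337]), array([ 0.6283, -0.0415])]
```

View pics/fin.png

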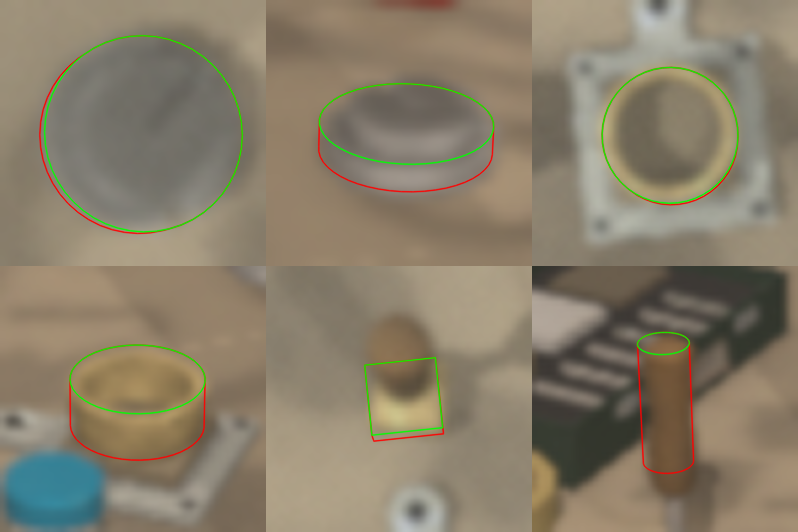

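The last picture shows everything in place. The tamper stands upright with its foot on the target outline (tile centre about (405,400)), the ring is centred and flat, and the weights are stacked concentrically. The gripper is clear of everything, so I'm handing it in.

```bash
python3 -c "
from bench import *
print(close_job())"
```

```text
the job is handed in; nothing more can be done
None
```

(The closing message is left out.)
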